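Offer a tube adapter up to a prosthetic socket model

TASK

The plaster socket model must be locked and its tube adapter offered up for bonding: first throw the red-knobbed lever of the blue fixture into its yellow-marked notch, neither short of it nor past it, then pick up the orange-necked adapter and carry it over the rack of tubes to the model. Stop with the adapter hovering about one centimetre above the dark steel plate on top of the model, level, centred on it and with its long sides parallel to the plate's, and never let it touch the plate, the fixture or the rack. Finish while still holding it there, motionless in the gripper; leave everything else on the bench where it is.

Things in the scene. Friction and masses are not known exactly. Their poses are not given: they have to be found in the camera images.
- adapter: Loose tube adapter, 0.12 to 0.22 kg, standing on the bench on its flat base: aluminium base plate 64 (its x) x 40 (its y) x 8 mm high, with a square orange neck 28 x 28 mm rising from the middle of it to 54 mm above the underside; grip the neck by two opposite sides. Origin: centre of the underside; z up. A half turn makes no difference. It stands in one of three places in the parts bay on the left, at any yaw; two other steel parts stand in the other places.
- plate_top (a point): Centre of the upper face of the dark steel mounting plate (70 along x, 44 along y, 8 mm thick) on top of the white plaster model in the fixture, 190 mm above the bench. Axes are those of the fixture: x along the plate's long side, z up. Nothing of the fixture is higher than this face.
- fixture: Fixed blue socket fixture, origin on the bench under the centre of the plaster model, z up, x roughly away from the robot (yaw within 0.35 rad). Base 160 (x) x 270 (y, from -90 to +180) x 28 mm high; plaster model of radius 52 mm from 50 to 183 mm height, between two jaws 102 mm high that reach, with their screws, to x = -105 and +105 mm. The lock lever stands on a grey housing at y = +135 mm.
- lock_lever (a joint): Lock lever angle, rad. 0 is upright, positive leans to the fixture's +x, about the pivot; the lever can swing from -0.6 to +0.85. The quadrant has three notches, at -0.5, 0 (both black) and +0.5 (yellow, the one to throw it into; the lever is in it within 0.12 rad). It starts anywhere from -0.55 to 0.1, so it must be thrown towards +x, without going on past the yellow notch. It is stiff (about 2.5 N at the knob), has no spring and stays where it is left.
- lever_pivot (a point): Pivot of the lever, at x 0, y 135, z 60 mm in the fixture; the axis of turning is the fixture's y. The notched quadrant plates on either side of the lever (17 mm to each side) reach 55 mm from the pivot.
- lever_knob (a point): Centre of the lever's red ball knob (radius 14 mm), 100 mm from the pivot along a round steel shaft of radius 6 mm.
- pylon_rack: Fixed wooden block 250 (x) x 50 (y) x 35 mm with a row of five upright tubes of radius 15 mm; the tallest reaches 180 mm above the bench. Stands between the parts bay and the fixture. Origin: centre of its underside.
- tube_clamp: Bystander: dark steel round clamp, radius 21 mm with a lug to x = 35 mm, 42 mm high, standing in the parts bay. Origin under its middle.
- foot_hub: Bystander: bright steel disc of radius 30 mm with a small knob, 36 mm high, standing in the parts bay. Origin under its middle.
- drink_can: Bystander: blue can, radius 29, height 135 mm, standing. Origin under its middle.
- spare_model: Bystander: white plaster stump model, radius 47, height 132 mm, standing. Origin under its middle.
- screwdriver: Bystander: screwdriver lying on the bench on the right.
- resin_jar: Bystander: orange jar, radius 35, height 80 mm, standing on the right.
- bar_clamp: Bystander: black bar clamp about 260 mm long, 32 mm high, lying beyond the fixture.
Things that resemble listed ones, but are neither listed nor needed, are in the scene too. What is shaped like the adapter but green, pink or turquoise is not meant.

How it is judged:
On the way, in this order (a step that is already met when the one before it is completed fails the run):
1. the lever rests in the yellow notch (value of joint lock_lever between 0.38 and 0.62 rad), for 0.3 s.
2. the adapter is lifted, with the lever locked (all of step 1 and height (world z) of adapter above 0.08 m and contact force between the fingers and adapter above 0.5 N), for 0.2 s.
At the end, for the whole second after the job is handed in: The lever is in the yellow notch (0.5 rad, within 0.12); the gripper holds the adapter still with its underside 4 to 20 mm above the plate, centred within 8 mm, long sides parallel within 0.15 rad, level within 0.1 rad, touching neither plate, fixture nor rack (all of step 1 and z of adapter in the frame of plate_top between 0.004 and 0.02 m and horizontal distance between adapter and plate_top below 0.008 m and angle between the x axis of adapter and the x axis of plate_top, either way round below 0.15 rad and angle between adapter's own z axis and vertical below 0.1 rad and contact force between adapter and fixture below 0.1 N and contact force between adapter and pylon_rack below 0.1 N and contact force between the fingers and adapter above 1 N and linear speed of adapter below 0.02 m/s); the arm keeps its last pose, push and grip.
It fails at once if the adapter touches the plate or the fixture (contact force between adapter and fixture above 1 N).
It fails at once if the adapter strikes the rack (contact force between adapter and pylon_rack above 1 N).
It fails at once if a bystander is moved by more than 25 mm (distance of any of tube_clamp, foot_hub, drink_can, spare_model, screwdriver, resin_jar, bar_clamp from where it was at the start of the episode above 0.025 m).
It fails at once if a standing bystander is tipped (angle between any of tube_clamp, foot_hub, drink_can, spare_model, resin_jar's own z axis and vertical above 0.35 rad).
It also fails if it takes over 64 s, if anything falls off the work surface, if the arm or the gripper's body presses on something with over 40 N, if the wrist force passes 120 N, or if a joint passes its speed limit or range.

ROBOT

A 7-joint arm with a two-finger parallel gripper is mounted at the origin on the work surface. World frame = base frame: x ahead of the robot, y to its left, z up, the work surface at z = 0. Lengths are in m, angles in rad, forces in N, time in s.
With the tool pointing down it reaches from about 0.4 to 0.9 m from the base axis. Payload 5.6 kg.
Tool frame: the origin (TCP) lies midway between the tips of the shut fingers; the grasp point (between the pads) lies 19 mm behind it; y points along the fingers, z is the direction in which the jaws open and shut, and the axes are right-handed (so a half turn about y gives the same grasp; the last joint's range is limited). The gripper opens to 92 mm and grips with 3 to 60 N. Pads are 20 mm wide; open, the fingers measure 128 mm over their backs; the gripper's body (75 mm by 189 mm) begins 69 mm behind the grasp point.
Start: joints at [1.129, 0.468, -0.012, 1.603, 0.006, 1.071, -0.056], TCP at [0.252, -0.599, 0.215] pointing down, gripper open.
Joint ranges: [-2.53, 2.53], [-0.31, 2.02], [-1.57, 1.55], [0.28, 2.44], [-1.29, 4.43], [0.15, 1.84], [-2.92, 2.92]. Speed limits (rad/s): [2.57, 2.57, 3.14, 3.14, 3.14, 3.14, 3.14].

INTERFACE

Orientations are given as a 3x3 rotation matrix whose columns are the frame's x, y, z axes.
In Python, from station import env, effector, solver, viewer, workorder, search_frame, tip_of gives the robot as it stands. Calls block until the motion is done:
- env.reach(position, orientation): joint-space move of the TCP to a pose.
- env.movel(position, frame=None, rate=0.15): straight line of the TCP; frame=None keeps the orientation; rate is the mean speed in m/s.
- env.goto_joints(angles): joint-space move.
- effector.release() and effector.grasp(squeeze=None): open the fingers fully, or close them until they stop; squeeze is the grip in N (None keeps the last).
- env.pause(seconds).
- solver.inverse_kinematics(position, orientation): joint angles nearest the present ones, or None.
- env.sense(): the state.
- viewer.read_camera(name): name is "scene" or "top" or "wrist"; returns (picture, depth): 384x512x3 uint8, red, green, blue; 384x512 float32, m along the optical axis (not along the pixel's ray), 0 where there is no reading.
- viewer.camera_info(name): a dict with "intrinsics" (3x3 intrinsics, pixels), "eye" and "rotation" of the camera in the world; the wrist camera has in their place "T_tool_cam" (4x4, takes a point from camera to tool coordinates, whose origin is the TCP and whose axes are the tool frame's). Camera axes: x right, y up, looking along -z (the intrinsics and any distortion apply to the point x, -y, -z); pixel columns grow to the right and rows downward; lengths in m; the calibration is good to about 2 mm. A picture is of the moment at which its call begins: read the wrist's pose just before it. camera_info takes no time and is no camera call.
A pose or a line that the arm cannot do raises env.PlanningError and nothing moves.
- workorder.finish_job(): hands the job in, once; it reports no verdict.
Trained networks look in the newest picture that a camera, given by its name, has taken for a name from the list of things; names that differ only in an ending like _2 or _b are one class to them, and where a whole thing is asked for, a point or a joint stands for the part that bears it (a point fixed in the world has none). Each returns a list of dicts, best first, with "score" (0 to 1); they miss things now and then, are a little off and sometimes report something else, mostly with a low value. They report only what shows in the picture. A call takes as long as a camera call. They do not tell look-alikes from the thing itself.
- search_frame(camera, name): "at" ([x, y, z] in m, in world coordinates, good to about 4 mm: the middle of the surface that is visible of it).
- tip_of(camera, name): "at" ([x, y, z] in m, in world coordinates, good to about 4 mm: a listed point, or the origin of a listed thing).
The state is a dict: "t": time; "joint_positions": joint angles; "joint_velocities": joint speeds; "tau": joint torques, N m; "ee_pos": TCP position; "tcp_rot": TCP orientation; "wrist_force": force on the tool from outside, world axes, zero at the start; "moment": the same for the moment, N m; "gripper_width": finger opening in m.
Only numpy, scipy, OpenCV 4.12 (cv2) and the standard library are available. Lean on these libraries where they do the work, as an engineer would, in place of code of your own. Each camera call takes 0.05 s, during which the arm holds its last target.

## Working session

There is one attempt and no reset: what is moved stays moved. The work goes in short steps, each a Python script; the robot and the scene stay as the last script left them, time stands still between calls to the robot, and variables do not carry over. Pictures are saved under pics/ and viewed, and the job is handed in when it is done.

```bash
ls; mkdir -p pics
python3 - <<'E'
from station import env, effector, solver, viewer, workorder, search_frame, tip_of
import cv2,numpy as np
np.set_printoptions(precision=4,suppress=True)
s=env.sense();print(s['t'],s['ee_pos'],s['tcp_rot'],s['gripper_width'])
for c in ['scene','top']:
    p,d=viewer.read_camera(c);cv2.imwrite(f'pics/{c}0.png',cv2.cvtColor(p,cv2.COLOR_RGB2BGR));np.savez(f'{c}0.npz',p=p,d=d)
    print(c,viewer.camera_info(c))
    for n in ['adapter','plate_top','fixture','lever_pivot','lever_knob','pylon_rack']:
        print(c,n,[(np.round(r['at'],3).tolist(),round(r['score'],2)) for r in tip_of(c,n)[:4]])
print(viewer.camera_info('wrist'), env.sense()['t'])
E
```

```text
pics
0.0 [ 0.2521 -0.5985  0.2137] [[-0.9216 -0.0008  0.3882]
 [-0.3882  0.0015 -0.9216]
 [ 0.0002 -1.     -0.0017]] 0.09163590539459937
scene {'intrinsics': array([[458.4881,   0.    , 257.2199],
       [  0.    , 458.4881, 187.9321],
       [  0.    ,   0.    ,   1.    ]]), 'eye': array([ 1.6342, -0.2108,  1.1632]), 'rotation': array([[ 0.1347, -0.6727,  0.7276],
       [ 0.9908,  0.0796, -0.1098],
       [ 0.016 ,  0.7356,  0.6772]])}
scene adapter [([0.591, 0.222, -0.001], 0.74), ([0.787, 0.22, 0.001], 0.7), ([0.304, 0.3, 0.0], 0.61), ([0.779, 0.08, 0.002], 0.6)]
scene plate_top [([0.526, -0.266, 0.193], 0.81)]
scene fixture [([0.778, -0.19, 0.001], 0.7), ([0.524, -0.265, -0.003], 0.63)]
scene lever_pivot [([0.545, -0.129, 0.063], 0.89), ([0.523, -0.267, -0.003], 0.29)]
scene lever_knob [([0.543, -0.134, 0.159], 0.66)]
scene pylon_rack [([0.561, 0.09, 0.002], 0.59)]
top {'intrinsics': array([[427.8673,   0.    , 254.8568],
       [  0.    , 427.8673, 187.9188],
       [  0.    ,   0.    ,   1.    ]]), 'eye': array([ 0.3469, -0.0325,  1.3143]), 'rotation': array([[ 0.0164,  0.9876, -0.1559],
       [-0.9999,  0.0169,  0.0024],
       [ 0.005 ,  0.1558,  0.9878]])}
top adapter [([0.587, 0.216, -0.0], 0.7), ([0.546, -0.133, 0.062], 0.58), ([0.303, 0.3, 0.001], 0.57), ([0.332, 0.092, 0.001], 0.5)]
top plate_top [([0.526, -0.264, 0.195], 0.71)]
top fixture [([0.523, -0.267, 0.001], 0.55), ([0.515, 0.35, 0.002], 0.25)]
top lever_pivot [([0.548, -0.134, 0.062], 0.59)]
top lever_knob [([0.78, -0.191, 0.001], 0.72), ([0.544, -0.134, 0.159], 0.41)]
top pylon_rack [([0.562, 0.09, -0.003], 0.72)]
{'intrinsics': array([[291.8117,   0.    , 248.8812],
       [  0.    , 291.8117, 193.561 ],
       [  0.    ,   0.    ,   1.    ]]), 'T_tool_cam': array([[-0.0013, -0.9642, -0.2651, -0.0748],
       [ 0.0009,  0.2651, -0.9642, -0.1696],
       [ 1.    , -0.0015,  0.0005, -0.0008],
       [ 0.    ,  0.    ,  0.    ,  1.    ]])} 0.7
```

View pics/scene0.png

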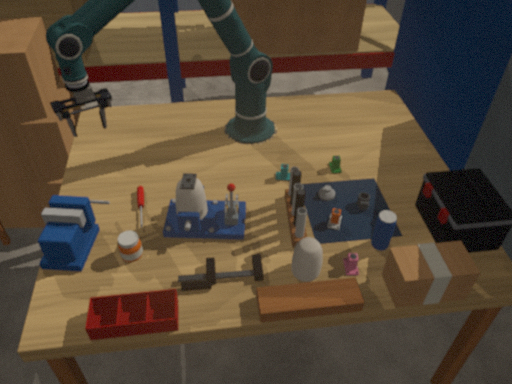

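View pics/top0.png

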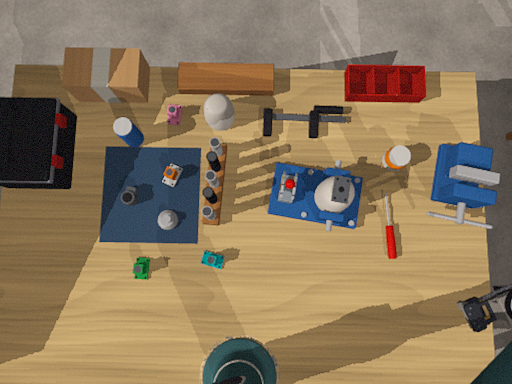

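The top view shows the orange-necked adapter at about (172,174), the rack at (212,185), the red knob at (289,184) and the plate at (340,188). Next I'll measure these with the depth data.

```bash
cat > h.py <<'E'
import cv2,numpy as np
np.set_printoptions(precision=4,suppress=True)
from station import env, effector, solver, viewer, workorder, search_frame, tip_of
def cloud(d,K,R,t):
    v,u=np.mgrid[:d.shape[0],:d.shape[1]]
    P=np.stack([(u-K[0,2])/K[0,0]*d,-(v-K[1,2])/K[1,1]*d,-d],-1)
    return P@R.T+t
def shot(c,name=None):
    s=env.sense();p,d=viewer.read_camera(c);i=viewer.camera_info(c)
    if c=='wrist':
        T=i['T_tool_cam'];R=s['tcp_rot']@T[:3,:3];t=s['tcp_rot']@T[:3,3]+s['ee_pos']
    else: R,t=i['rotation'],i['eye']
    if name: cv2.imwrite(f'pics/{name}.png',cv2.cvtColor(p,cv2.COLOR_RGB2BGR))
    X=cloud(d,i['intrinsics'],R,t); X[d<=0]=np.nan
    return p,d,X
def down(yaw):  # jaw (tool z) axis direction at world yaw; tool y down
    z=np.array([np.cos(yaw),np.sin(yaw),0]);y=np.array([0,0,-1.]);return np.stack([np.cross(y,z),y,z],1)
def near(X,c,r): return np.hypot(X[...,0]-c[0],X[...,1]-c[1])<r
def rect(P):
    return cv2.minAreaRect((P[:,:2]*1000).astype(np.float32))
E
python3 - <<'E'
from h import *
for c in ['scene','top']:
    f=np.load(c+'0.npz');p,d=f['p'],f['d'];i=viewer.camera_info(c)
    X=cloud(d,i['intrinsics'],i['rotation'],i['eye'])
    hsv=cv2.cvtColor(p,cv2.COLOR_RGB2HSV)
    H,S,V=hsv[...,0].astype(int),hsv[...,1],hsv[...,2]
    m=near(X,(.526,-.265),.06)&(X[...,2]>.183)
    print(c,'plate',m.sum(),X[m].mean(0),rect(X[m]))
    m=near(X,(.545,-.133),.09)&((H<6)|(H>174))&(S>150)&(X[...,2]>.09)
    print(c,'knob',m.sum(),X[m].mean(0),X[m].min(0),X[m].max(0))
    m=near(X,(.588,.218),.05)&(H>6)&(H<22)&(S>130)&(X[...,2]>.02)
    print(c,'neck',m.sum(),X[m].mean(0));m&=X[...,2]>.048;print(X[m].mean(0),rect(X[m]))
    m=near(X,(.588,.218),.05)&(X[...,2]>.005);print('adapter all',m.sum(),rect(X[m]))
    m=(abs(X[...,0]-.56)<.15)&(abs(X[...,1]-.09)<.045)&(X[...,2]>.02);print('rack',rect(X[m]),X[m].max(0))
    m=near(X,(.525,-.22),.2)&(X[...,2]>.015)&(H>100)&(H<125)&(S>120)&(X[...,2]<.04);print('base',rect(X[m]))
E
```

```text
scene plate 240 [ 0.5278 -0.2649  0.1897] ((525.9025268554688, -264.5706787109375), (53.076847076416016, 74.29702758789062), 82.19962310791016)
scene knob 25 [ 0.5494 -0.133   0.169 ] [ 0.5409 -0.1416  0.1608] [ 0.5578 -0.1255  0.1776]
scene neck 73 [0.5971 0.2161 0.0436]
[0.5935 0.2183 0.0537] ((590.9093627929688, 218.9558563232422), (27.6230525970459, 31.726165771484375), 74.63756561279297)
adapter all 226 ((589.0532836914062, 219.53248596191406), (77.30387115478516, 93.21353912353516), 1.4091588258743286)
rack ((564.8953857421875, 85.81781005859375), (50.744754791259766, 248.76922607421875), 85.97621154785156) [0.6884 0.1074 0.1851]
base ((538.5853271484375, -220.38182067871094), (253.29840087890625, 157.9958953857422), 83.54345703125)
top plate 475 [ 0.526  -0.2626  0.1905] ((526.013671875, -262.8731994628906), (60.02676010131836, 70.86272430419922), 80.61666870117188)
top knob 76 [ 0.5415 -0.1294  0.1692] [ 0.5301 -0.1472  0.0988] [ 0.5541 -0.1171  0.1819]
top neck 83 [0.5885 0.2203 0.0473]
[0.5909 0.2235 0.0551] ((590.9771728515625, 223.37838745117188), (29.151731491088867, 27.696863174438477), 65.03437042236328)
adapter all 343 ((587.5344848632812, 218.99105834960938), (90.38129425048828, 96.11307525634766), 65.76445770263672)
rack ((563.5712280273438, 89.2374496459961), (50.415626525878906, 250.0503387451172), 85.57896423339844) [0.6873 0.1215 0.1878]
base ((586.1360473632812, -228.27838134765625), (268.9454040527344, 268.20343017578125), 80.68573760986328)
```

Run:
```python
from h import *
th=-0.155
env.reach([0.50,-0.20,0.36],down(th-np.pi/2))
s=env.sense();print(s['t'],s['ee_pos'],s['wrist_force'])
p,d,X=shot('wrist','w1');np.savez('w1.npz',p=p,X=X)
for n in ['plate_top','lever_pivot','lever_knob']:
    print(n,[(np.round(r['at'],3).tolist(),round(r['score'],2)) for r in tip_of('wrist',n)[:3]])
hsv=cv2.cvtColor(p,cv2.COLOR_RGB2HSV);H,S,V=[hsv[...,k].astype(int) for k in range(3)]
m=near(X,(.526,-.265),.06)&(X[...,2]>.186)&(X[...,2]<.2);r=rect(X[m]);print('plate',m.sum(),X[m].mean(0),r)
m=near(X,(.545,-.133),.09)&((H<6)|(H>174))&(S>130)&(X[...,2]>.09);K=X[m]
print('knob',m.sum(),K.mean(0),K.min(0),K.max(0))
from scipy.optimize import least_squares
q=least_squares(lambda c:np.linalg.norm(K-c,axis=1)-.014,K.mean(0)-[0,0,.01],loss='soft_l1',f_scale=.002);print('sphere',q.x,np.abs(q.fun).mean())
```

```text
2.4917 [ 0.4996 -0.2011  0.3597] [0.88   0.281  0.1664]
plate_top [([0.524, -0.266, 0.188], 0.58), ([0.542, -0.135, 0.059], 0.28)]
lever_pivot [([0.546, -0.135, 0.059], 0.65)]
lever_knob [([0.54, -0.136, 0.155], 0.96)]
plate 2315 [ 0.5256 -0.2643  0.1896] ((524.49267578125, -264.35308837890625), (44.29265213012695, 69.34984588623047), 81.08680725097656)
knob 371 [ 0.5427 -0.1328  0.1691] [ 0.5289 -0.1442  0.1571] [ 0.5554 -0.1186  0.1746]
sphere [ 0.542  -0.1304  0.1595] 0.0004649613055590317
```

View pics/w1.png

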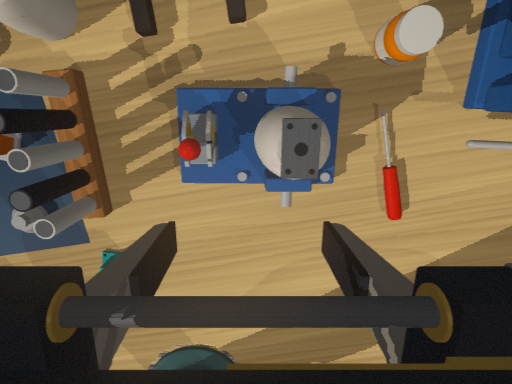

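```bash
cat >> h.py <<'E'
TH=-0.155;C=np.array([.5247,-.2644,0])
RF=np.array([[np.cos(TH),-np.sin(TH),0],[np.sin(TH),np.cos(TH),0],[0,0,1]])
def F(x,y,z): return C+RF@np.array([x,y,z])
def lever(X,p):
    from scipy.optimize import least_squares
    hsv=cv2.cvtColor(p,cv2.COLOR_RGB2HSV);H,S=[hsv[...,k].astype(int) for k in range(2)]
    m=near(X,F(0.02,.135,0)[:2],.09)&((H<6)|(H>174))&(S>130)&(X[...,2]>.09);K=X[m]
    q=least_squares(lambda c:np.linalg.norm(K-c,axis=1)-.014,np.median(K,0)-[0,0,.01],loss='soft_l1',f_scale=.002)
    k=RF.T@(q.x-C)-[0,.135,.06]
    return len(K),k,np.arctan2(k[0],k[2])
E
python3 - <<'E'
from h import *
f=np.load('w1.npz');print(lever(f['X'],f['p']))
effector.grasp(5)
print(env.sense()['gripper_width'],env.sense()['t'])
R=down(TH-np.pi/2)
env.reach(F(-.045,.135,.27),R)
env.movel(F(-.045,.135,.14),R,rate=.15)
s=env.sense();print(s['t'],RF.T@(s['ee_pos']-C),s['wrist_force'])
env.movel(F(.012,.135,.14),R,rate=.06)
s=env.sense();print(s['t'],RF.T@(s['ee_pos']-C),s['wrist_force'])
p,d,X=shot('wrist','w2');print(lever(X,p))
p,d,X=shot('top','t2');print(lever(X,p))
p,d,X=shot('scene','s2');print(lever(X,p))
E
```

```text
(371, array([-0.0036,  0.0001,  0.0995]), np.float64(-0.03646564317913412))
0.0004136616467531897 4.0333
5.5917 [-0.0441  0.1347  0.141 ] [ 0.974  -0.8788 -0.775 ]
6.6917 [0.012  0.1351 0.14  ] [-2.3307  0.5872 -0.9149]
(1893, array([ 0.0355, -0.0006,  0.0932]), np.float64(0.3635573990546864))
  return _methods._mean(a, axis=axis, dtype=dtype,
  ret = um.true_divide(
Traceback (most recent call last):
  File "h.py", line 28, in lever
    q=least_squares(lambda c:np.linalg.norm(K-c,axis=1)-.014,np.median(K,0)-[0,0,.01],loss='soft_l1',f_scale=.002)
ValueError: Initial guess is outside of provided bounds
```

View pics/w2.png

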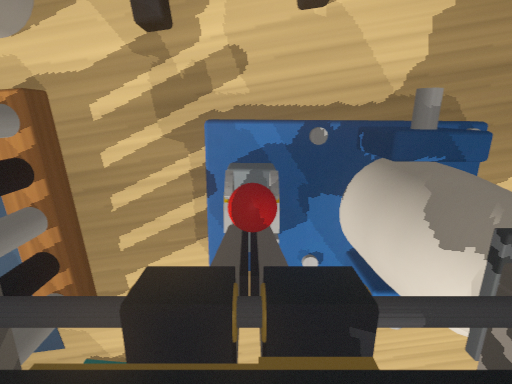

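The shut fingers sit behind the knob, which is at about pixel (252,207). The lever reads 0.36 rad, and the finger-to-knob offset is 23.5 mm as predicted. I'll push the remaining distance.

Run:
```python
from h import *
R=down(TH-np.pi/2)
env.movel(F(.0238,.135,.14),R,rate=.04)
s=env.sense();print(s['t'],RF.T@(s['ee_pos']-C),s['wrist_force'])
p,d,X=shot('wrist','w3');print(lever(X,p))
env.movel(F(-.02,.135,.14),R,rate=.1)
env.movel(F(-.03,.12,.30),R,rate=.2)
p,d,X=shot('wrist','w4');print(lever(X,p));print(env.sense()['t'])
```

```text
7.2333 [0.0246 0.135  0.1402] [-1.9618 -0.1875 -0.9807]
(1776, array([ 0.0482, -0.0007,  0.0874]), np.float64(0.5035660341369442))
(543, array([ 0.0481, -0.0003,  0.0875]), np.float64(0.503118275913337))
8.8833
```

View pics/w4.png

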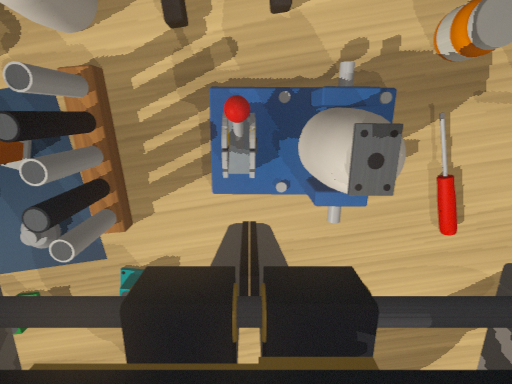

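The lever rests at 0.503 rad after release, with the knob at about (237,109). Next I'll look at the adapter.

```bash
cat >> h.py <<'E'
def adapter(X,p,c=(.589,.219),z0=0.):
    hsv=cv2.cvtColor(p,cv2.COLOR_RGB2HSV);H,S=[hsv[...,k].astype(int) for k in range(2)]
    org=(H>4)&(H<22)&(S>130)
    m=near(X,c,.05)&org&(abs(X[...,2]-z0-.054)<.004)
    b=near(X,c,.06)&(abs(X[...,2]-z0-.008)<.004)
    print('neck',m.sum(),np.nanmean(X[m],0),rect(X[m]));print('base',b.sum(),np.nanmean(X[b],0),rect(X[b]))
E
python3 - <<'E'
from h import *
R=down(TH-np.pi/2)
env.movel(F(-.03,.12,.34),R,rate=.2)
env.reach([.55,.21,.34],R)
effector.release()
p,d,X=shot('wrist','w5');adapter(X,p);np.savez('w5.npz',p=p,X=X)
print([(np.round(r['at'],3).tolist(),round(r['score'],2)) for r in tip_of('wrist','adapter')[:3]])
for n in ['tube_clamp','foot_hub']:print(n,[(np.round(r['at'],3).tolist(),round(r['score'],2)) for r in tip_of('wrist',n)[:2]])
print(env.sense()['t'],env.sense()['wrist_force'])
E
```

```text
neck 162 [0.5903 0.2213 0.0536] ((589.699951171875, 221.6436309814453), (26.411052703857422, 27.56681251525879), 66.00408935546875)
base 550 [0.5922 0.221  0.0076] ((589.730224609375, 222.5201416015625), (39.981475830078125, 64.28864288330078), 66.29508972167969)
[([0.59, 0.225, -0.0], 0.9), ([0.335, 0.09, -0.002], 0.76), ([0.786, 0.223, -0.002], 0.73)]
tube_clamp []
foot_hub [([0.703, 0.349, 0.003], 0.72), ([0.451, 0.227, -0.002], 0.64)]
12.1333 [0.3797 0.164  0.5361]
```

View pics/w5.png

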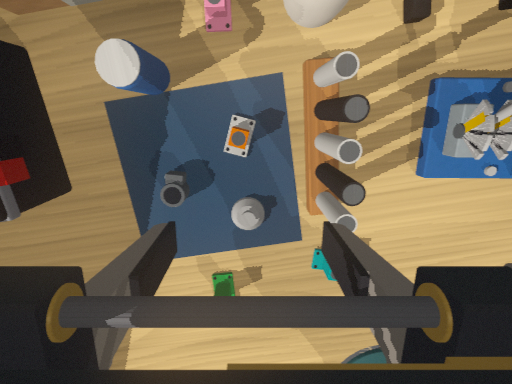

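The adapter shows clearly at about (240,136). Its neck and base measurements agree: centre (0.590,0.222), long axis at -0.414 rad. I'll grip with the jaws along the adapter's x axis, which keeps the gripper body clear of the rack.

Run:
```python
from h import *
A=np.array([.590,.222]);a=np.deg2rad(66.2-90)
R=down(a)
for P,Q in [((*A,.25),R),((*A,.022),R),((*A,.31),R),(F(0,0,.30),down(TH)),(F(0,0,.223),down(TH))]:
    print(solver.inverse_kinematics(np.array(P),Q))
env.reach([*A,.25],R)
p,d,X=shot('wrist','w6')
env.movel([*A,.12],R,rate=.15)
p,d,X=shot('wrist','w7');adapter(X,p)
s=env.sense();print(s['t'],s['ee_pos'],s['wrist_force'])
```

```text
[ 0.0615  0.4962 -0.6618  1.5835  0.3228  1.1737 -1.0832]
[-0.023   0.757  -0.5441  1.7384  0.5216  0.7945 -1.2354]
[ 0.0678  0.4494 -0.6729  1.5089  0.2862  1.2835 -1.0534]
[ 0.7297  0.3236 -0.4053  1.6411  0.1347  1.2046  0.14  ]
[ 0.7409  0.3952 -0.4244  1.7303  0.1833  1.0553  0.0996]
neck 530 [0.5901 0.2232 0.0534] ((589.957763671875, 221.98843383789062), (28.352298736572266, 27.12861442565918), 65.46859741210938)
base 1436 [0.5912 0.2253 0.0075] ((589.7548217773438, 222.48716735839844), (39.501583099365234, 63.87440872192383), 66.33909606933594)
14.3417 [0.5907 0.2225 0.1213] [-0.7559  0.6453  0.8689]
```

```bash
python3 -c "
import cv2,numpy as np
cv2.imwrite('pics/w67.png',cv2.resize(np.hstack([cv2.imread('pics/w6.png'),cv2.imread('pics/w7.png')]),(800,300)))"
```

```text
(no output)
```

View pics/w67.png

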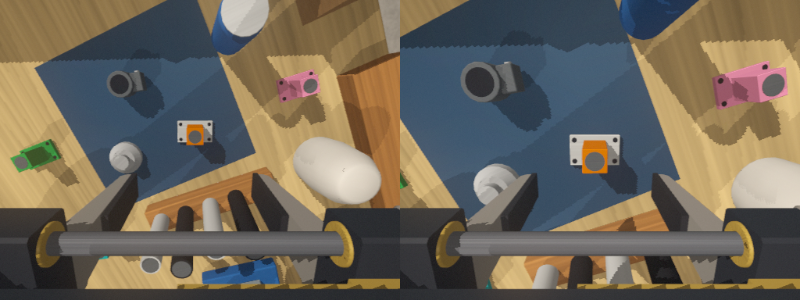

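The second view is confirmed: the adapter sits at the same place, square to the jaws, and the fingers are clear of the foot hub. I'll descend and grip.

Run:
```python
from h import *
A=np.array([.590,.2222]);a=np.deg2rad(66.3-90)
R=down(a)
env.movel([*A,.022],R,rate=.12)
s=env.sense();print(s['t'],s['ee_pos'],s['wrist_force'])
effector.grasp(30)
s=env.sense();print(s['t'],s['ee_pos'],s['wrist_force'],s['gripper_width'])
env.movel([*A,.12],R,rate=.12)
s=env.sense();print(s['t'],s['ee_pos'],s['wrist_force'],s['gripper_width'])
p,d,X=shot('wrist','w8');adapter(X,p,z0=s['ee_pos'][2]-.022)
p,d,X=shot('top','t8')
```

```text
15.3083 [0.5906 0.2226 0.0227] [-0.0643 -0.1788  1.053 ]
16.2917 [0.5901 0.2222 0.022 ] [ 0.453  -0.8822  0.4942] 0.02754421663010612
17.2583 [0.5895 0.2218 0.1192] [ 0.2051 -0.1855 -1.3207] 0.02782515841016325
neck 1409 [0.5899 0.224  0.1505] ((589.0679931640625, 221.91769409179688), (28.239919662475586, 28.288808822631836), 65.8438949584961)
base 1749 [0.5941 0.2345 0.1047] ((592.6227416992188, 230.9266815185547), (20.61549949645996, 63.92623519897461), 66.56871795654297)
```

View pics/w8.png

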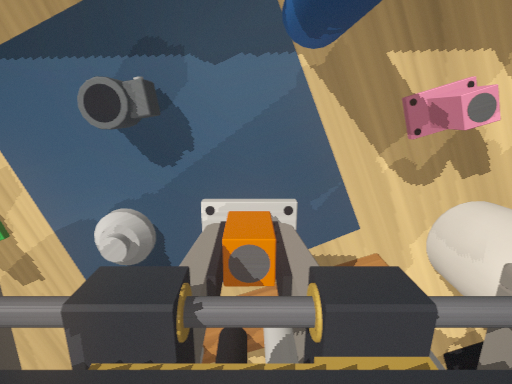

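The adapter is held square between the fingers at about (249,240), opening 27.8 mm. I'll carry it high over the rack.

```bash
python3 - <<'E'
from h import *
A=np.array([.590,.2222]);R=down(np.deg2rad(66.3-90))
env.movel([*A,.31],R,rate=.15)
env.movel(F(0,0,.31),down(TH),rate=.15)
env.pause(.2)
env.movel(F(0,0,.255),down(TH),rate=.06)
s=env.sense();print(s['t'],s['ee_pos'],RF.T@(s['ee_pos']-C),s['wrist_force'],s['gripper_width'])
z0=s['ee_pos'][2]-.022
p,d,X=shot('wrist','w9');adapter(X,p,c=C[:2],z0=z0);np.savez('w9.npz',p=p,X=X)
p,d,X=shot('top','t9');adapter(X,p,c=C[:2],z0=z0)
m=near(X,F(.02,.135,0)[:2],.09)
p,d,X=shot('scene','s9');adapter(X,p,c=C[:2],z0=z0)
np.savez('s9.npz',p=p,X=X)
try: print(lever(X,p))
except Exception as e: print(e)
E
python3 -c "
import cv2,numpy as np
cv2.imwrite('pics/ws9.png',cv2.resize(np.hstack([cv2.imread('pics/w9.png'),cv2.imread('pics/s9.png')]),(800,300)))"
```

```text
23.4667 [ 0.525  -0.2645  0.2554] [ 0.0003 -0.      0.2554] [ 0.3964  0.8565 -1.2571] 0.02786920226140696
neck 1431 [ 0.5251 -0.2621  0.2868] ((524.7064819335938, -264.311767578125), (28.318891525268555, 28.17534637451172), 80.36137390136719)
base 1761 [ 0.5266 -0.2509  0.2409] ((526.0133056640625, -254.71163940429688), (21.181081771850586, 64.01820373535156), 81.73426055908203)
neck 0 [nan nan nan] ((0.0, 0.0), (0.0, 0.0), 0.0)
base 81 [ 0.5282 -0.2501  0.2424] ((527.33056640625, -262.0167541503906), (39.28632736206055, 63.793914794921875), 84.46409606933594)
neck 0 [nan nan nan] ((0.0, 0.0), (0.0, 0.0), 0.0)
base 97 [ 0.5375 -0.2645  0.2413] ((525.0330200195312, -265.33599853515625), (40.675506591796875, 67.9620132446289), 82.25708770751953)
(40, array([ 0.0462, -0.0025,  0.0914]), np.float64(0.46777777946607757))h.py:36: RuntimeWarning: Mean of empty slice
  print('neck',m.sum(),np.nanmean(X[m],0),rect(X[m]));print('base',b.sum(),np.nanmean(X[b],0),rect(X[b]))
```

View pics/ws9.png

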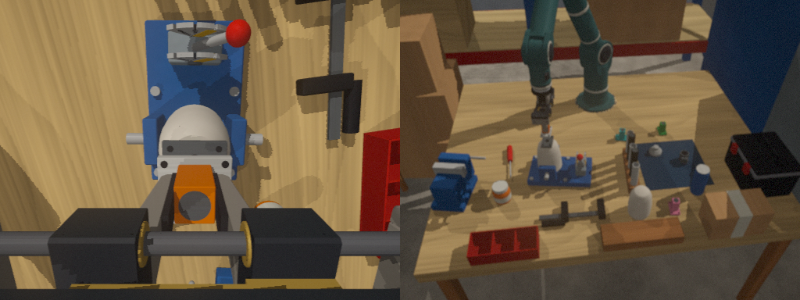

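The adapter is level and centred above the plate, which shows just behind it at about (195,150) in the left panel. The lever is still in its notch. I'll lower to the hover height.

Run:
```python
from h import *
env.movel(F(0,0,.2235),down(TH),rate=.03)
env.pause(.5)
s=env.sense();print(s['t'],RF.T@(s['ee_pos']-C),s['wrist_force'],s['gripper_width'],s['tcp_rot'][:,1],abs(s['joint_velocities']).max())
p,d,X=shot('wrist','w10');adapter(X,p,c=C[:2],z0=s['ee_pos'][2]-.022)
print(lever(X,p))
m=near(X,C[:2],.06)&(abs(X[...,2]-.19)<.004);Y=(X[m]-C)@RF;print('plate visible',m.sum(),np.median(Y,0),Y.min(0),Y.max(0))
m=near(X,C[:2],.06)&(abs(X[...,2]-.209)<.004);Y=(X[m]-C)@RF;print('base',m.sum(),np.median(Y,0),np.percentile(Y,[1,99],axis=0))
p,d,X=shot('scene','s10')
cv2.imwrite('pics/s10c.png',cv2.resize(cv2.cvtColor(p[110:260,130:330],cv2.COLOR_RGB2BGR),(800,600),interpolation=cv2.INTER_CUBIC))
```

```text
25.3167 [ 0.     -0.      0.2235] [-0.4296  0.0914 -0.7764] 0.027604444933878872 [ 0.     -0.0001 -1.    ] 0.0015305641735193793
neck 1438 [ 0.5248 -0.2621  0.2548] ((524.516845703125, -264.3541259765625), (28.39899253845215, 28.472244262695312), 80.95528411865234)
base 1756 [ 0.5262 -0.2508  0.209 ] ((525.5391845703125, -254.84622192382812), (20.986141204833984, 64.03434753417969), 81.35894012451172)
(1196, array([ 0.0477, -0.0007,  0.0874]), np.float64(0.5002116989564755))
plate visible 858 [-0.0009  0.0192  0.1894] [-0.0352  0.0145  0.186 ] [0.0341 0.022  0.1915]
base 1754 [-0.0008  0.0145  0.209 ] [[-0.0319  0.0024  0.2056]
 [ 0.0309  0.0198  0.2115]]
```

View pics/w10.png

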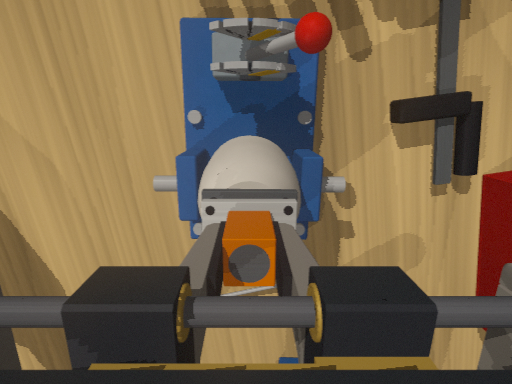

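View pics/s10c.png

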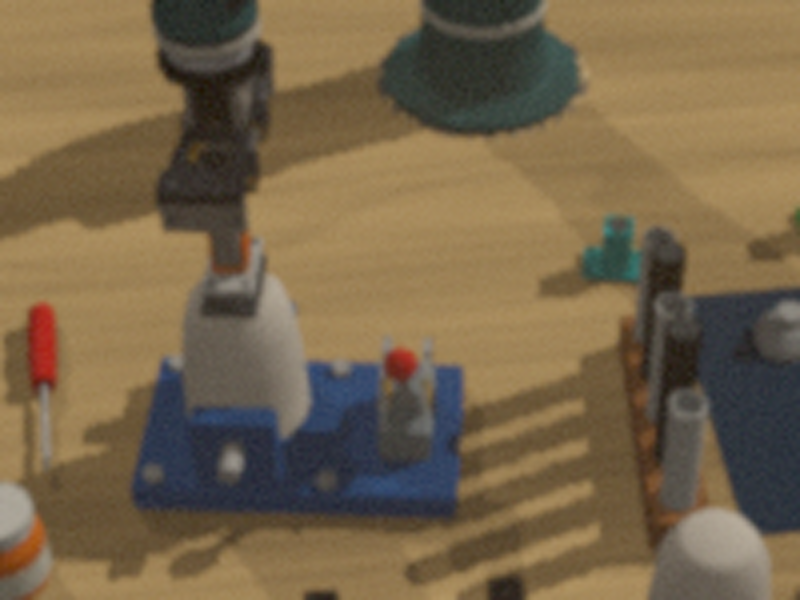

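The base's top face is 19.6 mm above the plate, so the gap is about 11.6 mm. The edges line up within about 1 mm, the lever reads 0.500, and the arm is still. I'm handing in.

```bash
python3 -c "
from station import workorder,env
print(workorder.finish_job()); print(env.sense()['t'])"
```

```text
the job is handed in; nothing more can be done
None
the job is handed in; nothing more can be done
```

I handed in the job at about 25 s, with the lever locked and the adapter held hovering over the plate. No verdict was reported.

- **Lever:** I pushed it with the shut fingers from -0.04 rad into the yellow notch. The wrist camera read 0.503 rad after release and 0.500 rad just before handing in. The scene camera gave 0.468 rad earlier, from only 40 pixels, which is still inside the notch.
- **Adapter:** I gripped the orange neck with a 30 N squeeze, carried it over the rack with about 10 cm to spare, and lowered it to the plate. The gap to the plate measured about 11.6 mm. It was centred within about 1 mm and parallel within about 0.01 rad. The tool was vertical, the arm still and the finger opening steady at 27.6 mm.
- **Checks that failed:** The top camera could not see the held neck or the lever at the end, because the arm hid them. Its partial view of the base was about 3 mm and 0.05 rad off the wrist camera's, so I relied on the wrist camera, with the scene camera's base outline agreeing to about 1 mm.
- **Contacts and bystanders:** Wrist force readings stayed under about 3 N, with no sign of unwanted contact. I did not re-measure the bystanders' positions; the fingers stayed clear of them by the measured positions.

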